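# Flip the lever-lock power switch on a phone-repair bench

## Task

Switch on the supply to the preheater: on the switch box whose lever carries a thick round collar, lift the spring collar up the lever, swing the lever right over to its other side while the collar is lifted, and let go so that the collar drops fully home and locks the lever there. Leave the plain bat toggle on one of the other boxes as it is.

Things in the scene. Friction and masses are not known exactly. Their poses are not given: they have to be found in the camera images.
- collar_grip (a point): grip point on the axis of the lock collar (ribbed aluminium cylinder, 22 mm diameter, 40 mm long), 14 mm below its upper rim. The lever through it, 8 mm thick, ends in a 12 mm steel ball, its top 36 mm beyond this point. Its axes: z along the lever to the ball; y along the lever's level hinge; x to the side the lever must swing to. Collar down, the hinge is 60 mm from here along -z
- lock_lever (a joint): angle of the collared lever (rad): 0 upright, about -0.47 (off) at the start, 0.49 (on) at its stop; growing, it swings to +x of collar_grip. It turns easily. Its hinge lies 20 mm under the lid of a grey steel box, 130 x 90 mm, 60 mm high, on a 2 mm blue mat, one of three equal boxes; the others carry a plain bat toggle and a black rotary knob. Collar down, it has 0.15 rad of play
- lock_collar (a joint): lift of the collar along the lever (m): 0 down, 0.016 at most; a spring pulls it down with 3 to 6 N. Lifted by c, collar_grip swings on an arc of radius 60 mm + c. Two steel teeth on the lid at mid-swing, 11 mm high, 10 mm along the swing, out to 14 mm either side of the lever, block the collar unless it stays lifted by 0.008 or more. The lid is otherwise clear round the lever
- bat_toggle (a joint): angle (rad) of the plain bat toggle, a bare tapered steel lever, 60 mm long, 12 mm thick at its end, without a collar, on another of the boxes; about -0.40 at the start; leave it there
Mind the look-alikes: they are no part of the job. Leave any red look-alike of the part that bears collar_grip alone.

How it is judged:
On the way:
1. the collar is lifted while the lever is still on its off side (value of joint lock_collar above 0.005 m and value of joint lock_lever below -0.15 rad), for 0.1 s.
At the end, for the whole second after the job is handed in: the collared lever rests on its other (on) side, beyond 0.3 rad, with the collar dropped home to within 3 mm, and let go (value of joint lock_lever above 0.3 rad and value of joint lock_collar below 0.003 m and velocity of joint lock_lever between -0.1 and 0.1 rad/s); the robot touches nothing.
It fails at once if the plain bat toggle is moved by more than about 0.2 rad (value of joint bat_toggle above -0.2 rad).
It also fails if it takes over 35 s, if anything falls off the work surface, if the arm or the gripper's body presses on something with over 40 N, if the wrist force passes 120 N, or if a joint passes its speed limit or range.

## Robot

A 7-joint arm with a two-finger parallel gripper is mounted at the origin on the work surface. World frame = base frame: x ahead of the robot, y to its left, z up, the work surface at z = 0. Lengths are in m, angles in rad, forces in N, time in s.
With the tool pointing down it reaches from about 0.4 to 0.85 m from the base axis. Payload 4.5 kg.
Tool frame: the origin (TCP) lies between the finger pads; the fingertips stand 19 mm ahead of it and the grasp point (between the pads) is the TCP (r.tips_ahead is the distance from the TCP to the fingertips, in m); z points along the fingers, y is the line along which they close (so a half turn about z gives the same grasp; the last joint's range is limited). The gripper opens to 88 mm and grips with 3 to 60 N. Pads are 18 mm wide; open, the fingers measure 123 mm over their backs; the gripper's body (75 mm by 187 mm) begins 45 mm behind the grasp point.
Start: joints at [1.29, 0.689, -0.195, 1.565, 0.157, 0.902, -0.215], TCP at [0.194, -0.594, 0.221] pointing down, gripper open.
Joint ranges: [-3.01, 3.01], [-0.46, 2.08], [-1.47, 1.51], [0.13, 2.56], [-1, 4.14], [0.04, 2.09], [-2.66, 2.66]. Speed limits (rad/s): [2.57, 2.57, 3.14, 3.14, 3.14, 3.14, 3.14].

## Interface

Orientations are given as a unit quaternion [x, y, z, w].
In Python, from plant import r, cams, models gives the robot as it stands. The module is installed in compiled form; this text tells all that it offers.
- The arm moves only by the tool jog_arm, never from a script. Its arguments are lists of equal length, an entry for each row: "turn": the turn, a rotation vector about the tool's x, y, z in rad, a list of three; "translation": the shift along the tool's x, y, z in m, a list of three; "grip": the closure, from 0 (fully open) to 1 (shut). In form: {"turn": [[ax, ay, az], ...], "translation": [[tx, ty, tz], ...], "grip": [grip, ...]}. A call has 1 to 20 rows; each row is the pose to reach, as a shift and turn from the pose commanded when the call began, along the tool's axes at that moment; what a row does not reach only later rows make up. A row lasts 1/8 s, in which the tool goes at most 62.5 mm and 10.7 degrees, less where a joint would pass 70% of its speed; a pose out of reach is approached as far as the arm can. A call with a gripper value outside its range is refused whole. The fingers move at their own pace and stop on an object; "force" is the grip in N (left out, the last holds). Time passes only in rows, so rows that repeat a pose let the fingers close. It gives the time, the measured TCP pose, the force, the opening and the grip force at its end, in the units of the state.
- r.get_state(): the state, without advancing time (a new reading comes with each control period).
- cams.snapshot(name): name is "side" or "top"; returns the picture (420x560x3 uint8, red, green, blue); there is no depth.
- cams.camera_params(name): a dict with "fx", "fy", "cx", "cy" (pixels), "eye" and "orientation" of the camera in the world. Camera axes: x right, y up, looking along -z (the intrinsics and any distortion apply to the point x, -y, -z); pixel columns grow to the right and rows downward; lengths in m; the calibration is good to about 2 mm. A picture is of the moment at which its call begins. camera_params takes no time and is no camera call.
- r.finish_job(): hands the job in; it is judged then, once.
Trained networks look in the newest picture that a camera, given by its name, has taken for a name from the list of things; names that differ only in an ending like _2 or _b are one class to them, and where a whole thing is asked for, a point or a joint stands for the part that bears it (a point fixed in the world has none). Each returns a list of dicts, best first, with "p" (0 to 1); they miss things now and then, are a little off and sometimes report something else, mostly with a low value. They report only what shows in the picture. A call takes as long as a camera call. They do not tell look-alikes from the thing itself.
- models.find_in(camera, name): "position" ([x, y, z] in m, in world coordinates, good to about 4 mm: the middle of the surface that is visible of it).
- models.masks_of(camera, name): "pixels" (420x560 bool, what is visible of it).
- models.place_of(camera, name): "position" ([x, y, z] in m, in world coordinates, good to about 4 mm: a listed point, or the origin of a listed thing).
The state is a dict: "clock": time; "q": joint angles; "qd": joint speeds; "joint_torque": joint torques, N m; "tool_pos": TCP position; "eef_rot": TCP orientation; "contact_force": force on the tool from outside, world axes, zero at the start; "moment": the same for the moment, N m; "opening": opening from 0.0 (shut) to 1.0 (fully open); "finger_force": force on a finger pad.
Only numpy, scipy, OpenCV 4.12 (cv2) and the standard library are available. Lean on these libraries where they do the work, as an engineer would, in place of code of your own. Each camera call takes 0.05 s, during which the arm holds its last target. There are 200 camera calls.

## Working session

There is one attempt and no reset: what is moved stays moved. The work goes in short steps, Python scripts to look and compute and a tool call to move; the robot and the scene stay as the last step left them, time stands still between calls to the robot, and variables do not carry over. Pictures are saved under pics/ and viewed, at most 10 in all, crops included, and the job is handed in when it is done.

Besides the shell and the picture viewer there is one more tool, called after "Call:" by a JSON object that holds its "api" and its "payload". jog_arm: Moves the arm, as the interface text tells. Its arguments: {"type":"object","properties":{"turn":{"type":"array"},"translation":{"type":"array"},"grip":{"type":"array"},"force":{"type":"number"}},"required":["turn","translation","grip"]}

```bash
mkdir -p pics
python3 - <<'E'
from plant import r,cams,models
import cv2,numpy as np
ims=[]
for c in("top","side"):
    im=cams.snapshot(c); cv2.imwrite(f"pics/{c}0.png",im[:,:,::-1])
    p=cams.camera_params(c);print(c,{k:np.round(v,4).tolist() if not isinstance(v,str) else v for k,v in p.items()})
    for n in("collar_grip","lock_lever","bat_toggle"):
        print(n,[(np.round(d["position"],3).tolist(),round(d["p"],2)) for d in models.place_of(c,n)], [(np.round(d["position"],3).tolist(),round(d["p"],2)) for d in models.find_in(c,n)])
s=r.get_state();print(s)
E
```

```text
top {'fx': 531.3823, 'fy': 531.3823, 'cx': 277.6873, 'cy': 214.4765, 'eye': [0.1594, -0.0068, 1.2303], 'orientation': [-0.0729, 0.0708, 0.716, -0.6906]}
collar_grip [([0.18, -0.338, 0.1], 0.58), ([0.548, -0.001, 0.094], 0.39)] [([0.18, -0.325, 0.112], 0.47)]Traceback (most recent call last):
  File "<stdin>", line 8, in <module>
ValueError: it knows: collar_grip
```

View pics/top0.png

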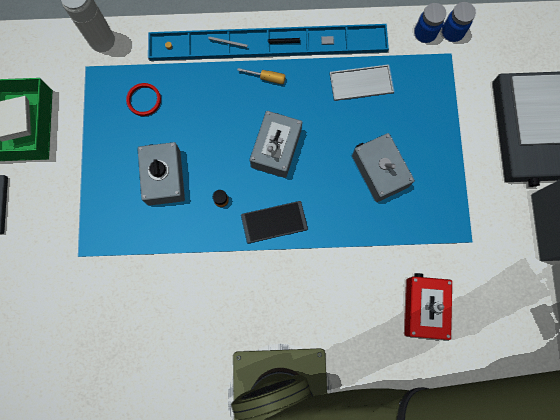

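The top view shows a grey box with a collared lever at about (276,145), a red look-alike box at (432,308), the bat toggle box at (385,167) and the rotary knob box at (158,172).

Run:
```python
from plant import r,cams,models
import cv2,numpy as np
np.set_printoptions(precision=4,suppress=True)
im=cams.snapshot("side"); cv2.imwrite("pics/side0.png",im[:,:,::-1])
p=cams.camera_params("side");print(p)
for c in("top","side"):
    if c=="top":
        t=cams.snapshot("top");cv2.imwrite("pics/topc.png",cv2.resize(t[95:190,235:425,::-1],None,fx=4,fy=4,interpolation=cv2.INTER_CUBIC))
    print(c,[(d["position"],d["p"]) for d in models.place_of(c,"collar_grip")], [(d["position"],d["p"]) for d in models.find_in(c,"collar_grip")])
    for d in models.masks_of(c,"collar_grip"):
        y,x=np.where(d["pixels"]);print(d["p"],x.mean(),y.mean(),len(x),x.min(),x.max(),y.min(),y.max())
s=r.get_state();print(s)
```

```text
{'fx': 449.37971195681956, 'fy': 449.37971195681956, 'cx': 290.4279459390372, 'cy': 205.92952142181989, 'eye': array([-0.2047,  0.6712,  0.7531]), 'orientation': array([-0.161 ,  0.4318,  0.8275, -0.3208])}
top [([0.5497, -0.0015, 0.0926], 0.59), ([0.1791, -0.334, 0.098], 0.44)] [([0.1761, -0.3273, 0.1088], 0.68)]
0.69 434.4660194174757 307.0388349514563 103 428 441 302 312
side [([0.5518, -0.0051, 0.0948], 0.61)] [([0.5452, -0.0011, 0.0943], 0.56)]
0.42 246.34545454545454 193.46363636363637 110 241 251 187 199
{'clock': 0.55, 'q': array([ 1.2898,  0.6891, -0.1946,  1.5653,  0.1573,  0.9025, -0.2151]), 'qd': array([-0.0004,  0.0014, -0.0009, -0.0001,  0.0003, -0.0005,  0.0005]), 'joint_torque': array([  0.0003, -52.7178,  -1.2661, -15.3647,  -0.0519,  -0.0002,
         0.    ]), 'tool_pos': array([ 0.1936, -0.5943,  0.2212]), 'eef_rot': array([0.9876, 0.1568, 0.    , 0.    ]), 'contact_force': array([-0.0071, -0.7447,  0.5468]), 'moment': array([-0.0259, -0.0098, -0.0095]), 'finger_force': 0.0, 'opening': 0.9977108981170497}
```

View pics/side0.png

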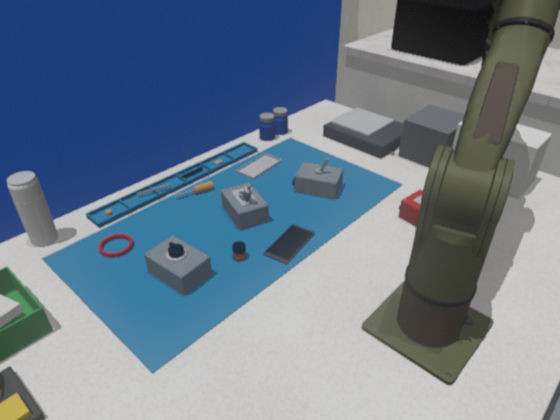

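View pics/topc.png

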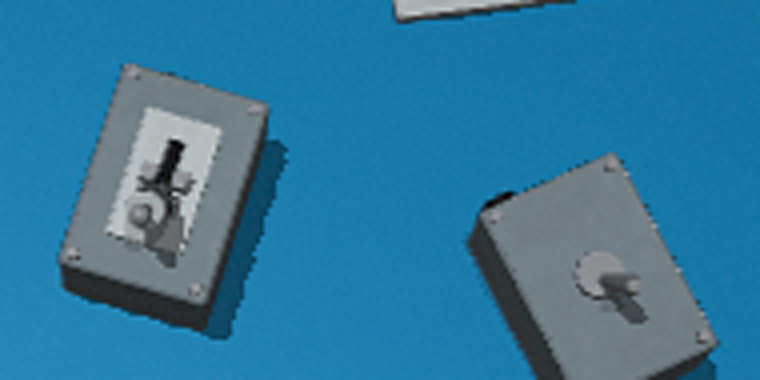

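Candidates for the target are the grey collared lever at top (270,148), the red look-alike at (434,307), the bat toggle at (390,167) and the knob at (158,170). I choose the grey box at (270,148): the crop shows the collar and ball leaning to the lower end of the slot, with the two teeth at mid-slot. It has to swing towards the upper end of the slot. The bat toggle on the right-hand box is bare.

```bash
cat > h.py <<'E'
from plant import r,cams,models
import numpy as np
from scipy.spatial.transform import Rotation as R
np.set_printoptions(precision=4,suppress=True)
def ray(c,u,v,z):
    p=cams.camera_params(c);d=R.from_quat(p["orientation"]).apply([(u-p["cx"])/p["fx"],-(v-p["cy"])/p["fy"],-1]);e=np.array(p["eye"])
    return e+d*(z-e[2])/d[2]
def proj(c,X):
    p=cams.camera_params(c);a=R.from_quat(p["orientation"]).inv().apply(np.array(X)-p["eye"])
    return np.array([p["cx"]+p["fx"]*a[0]/-a[2],p["cy"]-p["fy"]*a[1]/-a[2]])
E
python3 - <<'E'
from h import *
P=lambda x,y,z=.062:ray("top",235+x/4-.4,95+y/4-.4,z)
k=[P(125,65),P(270,105),P(208,305),P(62,257)]
for a in k:print(a)
print("centre",np.mean(k,0));l=k[0]-k[3]+k[1]-k[2];print("yaw",np.arctan2(l[1],l[0]),[np.linalg.norm(k[i]-k[i-1]) for i in range(4)])
print("slotends",P(178,142),P(150,240),"teeth",P(168,178,.073),"ball",P(143,214,.042+.096*np.cos(.47)))
y=np.arctan2(l[1],l[0]);C=np.mean(k,0)
for t in(-.47,):
  for rad in(.06,.09):
    X=[C[0]+rad*np.sin(t)*np.cos(y),C[1]+rad*np.sin(t)*np.sin(y),.042+rad*np.cos(t)];print(X,(proj("top",X)-[235,95])*4+1.6,proj("side",X))
E
```

```text
[0.6491 0.0112 0.062 ]
[ 0.6211 -0.0724  0.062 ]
[ 0.5016 -0.0316  0.062 ]
[0.5333 0.051  0.062 ]
centre [ 0.5762 -0.0105  0.062 ]
yaw -0.32969737583752495 [np.float64(0.12242271353830707), np.float64(0.08817385118616375), np.float64(0.12627647448825402), np.float64(0.08848560410079091)]
slotends [ 0.6004 -0.018   0.062 ] [0.5416 0.0002 0.062 ] teeth [ 0.5747 -0.0114  0.073 ] ball [0.535  0.0031 0.1276]
[np.float64(0.5505275602958345), np.float64(-0.00165847680424841), np.float64(0.09549409729171973)] [151.7235 205.9007] [246.6744 190.3686]
[np.float64(0.5376727404562368), np.float64(0.0027402725211270913), np.float64(0.12224114593757959)] [143.6828 212.5355] [248.3723 184.3053]
```

```bash
cat >> h.py <<'E'
H=np.array([.5762,-.0105,.042]);YAW=-.33
def pose(t,rad):
    s=np.array([np.cos(YAW),np.sin(YAW),0]);k=np.array([0,0,1.])
    a=np.sin(t)*s+np.cos(t)*k;x=np.cos(t)*s-np.sin(t)*k
    return H+rad*a,R.from_matrix(np.c_[x,np.cross(-a,x),-a])
def rel(p0,R0,p,Rt): return R0.inv().apply(p-p0),(R0.inv()*Rt).as_rotvec()
def cur():
    s=r.get_state();return s["tool_pos"],R.from_quat(s["eef_rot"])
E
python3 - <<'E'
from h import *
p0,R0=cur()
p,Rt=pose(-.47,.19)
print("via",R0.inv().apply(np.array([.46,-.38,.25])-p0)); print("end",p,*rel(p0,R0,p,Rt))
E
```

```text
via [ 0.3197 -0.1213 -0.0289]
end [0.4948 0.0174 0.2114] [ 0.4758 -0.4883  0.0097] [-0.1514  0.4534  0.6328]
```

Call:
{"api": "jog_arm", "payload": {"turn": [[0,0,0.1],[0,0,0.2],[0,0,0.3],[0,0,0.3],[0,0,0.3],[0,0,0.3],[-0.15,0.45,0.63],[-0.15,0.45,0.63],[-0.15,0.45,0.63],[-0.15,0.45,0.63],[-0.15,0.45,0.63],[-0.15,0.45,0.63],[-0.15,0.45,0.63],[-0.15,0.45,0.63],[-0.15,0.45,0.63],[-0.15,0.45,0.63],[-0.15,0.45,0.63],[-0.15,0.45,0.63],[-0.15,0.45,0.63],[-0.15,0.45,0.63]], "translation": [[0.32,-0.12,-0.03],[0.32,-0.12,-0.03],[0.32,-0.12,-0.03],[0.32,-0.12,-0.03],[0.32,-0.12,-0.03],[0.32,-0.12,-0.03],[0.476,-0.488,-0.02],[0.476,-0.488,-0.02],[0.476,-0.488,-0.02],[0.476,-0.488,-0.02],[0.476,-0.488,-0.02],[0.476,-0.488,-0.02],[0.476,-0.488,-0.02],[0.476,-0.488,0.01],[0.476,-0.488,0.01],[0.476,-0.488,0.01],[0.476,-0.488,0.01],[0.476,-0.488,0.01],[0.476,-0.488,0.01],[0.476,-0.488,0.01]], "grip": [0,0,0,0,0,0,0,0,0,0,0,0,0,0,0,0,0,0,0,0]}}

```text
clock: 3.05
tool_pos: [0.5033, 0.0214, 0.232]
eef_rot: [0.963, -0.161, 0.213, 0.042]
contact_force: [1.0, 0.3, 0.2]
opening: 0.999
finger_force: 0.0
```

Run:
```python
from h import *
p0,R0=cur();s=r.get_state();print(s["q"],s["qd"])
print(rel(p0,R0,*pose(-.47,.19)),pose(-.47,.19)[1].as_quat())
for rad in(.09,.06):print(rad,rel(p0,R0,*pose(-.47,rad)))
```

```text
[-0.7084  0.4974  0.5984  2.3211 -0.9996  0.0433 -1.1308] [-0.008   0.0036 -0.0028 -0.0036  0.0006 -0.0016 -0.001 ]
(array([-0.0149,  0.0064,  0.0159]), array([0.0135, 0.0316, 0.0014])) [ 0.9593 -0.1597  0.2297  0.0382]
0.09 (array([-0.0117,  0.005 ,  0.1158]), array([0.0135, 0.0316, 0.0014]))
0.06 (array([-0.0108,  0.0046,  0.1458]), array([0.0135, 0.0316, 0.0014]))
```

Run:
```python
from h import *
p0,R0=cur()
for rad in(.15,.06):print(rad,rel(p0,R0,pose(-.47,rad)[0],pose(-.25,rad)[1]))
```

```text
0.15 (array([-0.0136,  0.0058,  0.0559]), array([ 0.0136, -0.1884, -0.0001]))
0.06 (array([-0.0108,  0.0046,  0.1458]), array([ 0.0136, -0.1884, -0.0001]))
```

Call:
{"api": "jog_arm", "payload": {"turn": [[0.01,-0.2,0],[0.01,-0.2,0],[0.01,-0.2,0],[0.01,-0.2,0],[0.01,-0.2,0]], "translation": [[-0.01,0.005,0.04],[-0.01,0.005,0.04],[-0.01,0.005,0.04],[-0.01,0.005,0.04],[-0.01,0.005,0.04]], "grip": [0,0,0,0,0]}}

```text
clock: 3.68
tool_pos: [0.5083, 0.0151, 0.192]
eef_rot: [0.979, -0.163, 0.117, 0.021]
contact_force: [-0.1, 0.0, -0.6]
opening: 1.003
finger_force: 0.0
```

Run:
```python
from h import *
import cv2
p0,R0=cur();s=r.get_state();print(p0,s["q"],s["qd"])
for rad in(.15,.06):print(rad,rel(p0,R0,pose(-.47,rad)[0],pose(-.25,rad)[1]))
a=cams.snapshot("side")
print([(d["position"],d["p"]) for d in models.place_of("side","collar_grip")])
cv2.imwrite("pics/s1.png",cv2.resize(a[110:260,160:360,::-1],None,fx=4,fy=4,interpolation=cv2.INTER_CUBIC))
print(proj("side",p0),proj("side",pose(-.47,.06)[0]))
```

```text
[0.5083 0.0151 0.192 ] [-0.6227  0.6214  0.684   2.1866 -0.9274  0.353  -1.1153] [ 0.0035  0.0042  0.0027 -0.0102  0.0021  0.0064  0.001 ]
0.15 (array([0.0006, 0.0022, 0.0169]), array([0.0022, 0.0114, 0.0014]))
0.06 (array([0.0213, 0.002 , 0.1045]), array([0.0022, 0.0114, 0.0014]))
[([0.5499, -0.0037, 0.0954], 0.67)]
[251.7299 166.768 ] [246.6932 190.368 ]
```

View pics/s1.png

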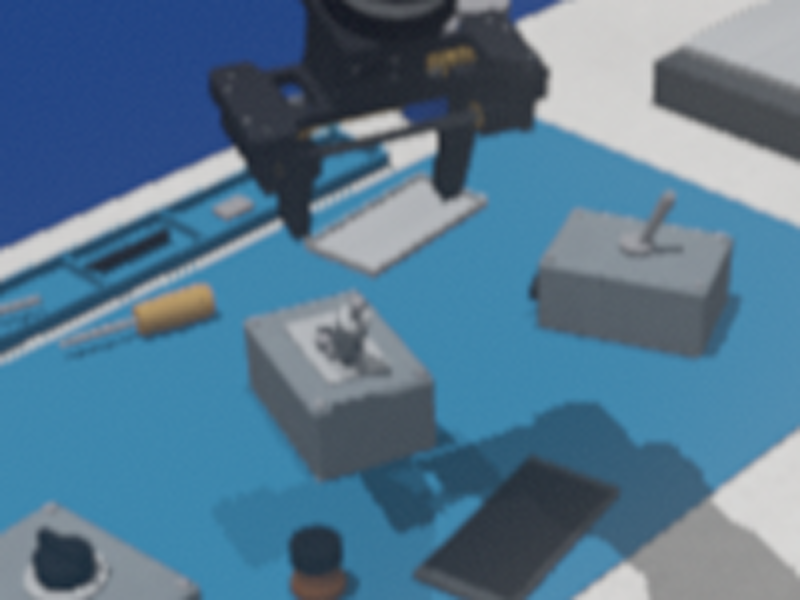

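The crop shows the open fingers at (295,230) and (450,190), straddling above the collar at (345,335). That matches the estimate, so I descend.

Call:
{"api": "jog_arm", "payload": {"turn": [[0,0.01,0],[0,0.01,0],[0,0.01,0],[0,0.01,0],[0,0.01,0],[0,0.01,0]], "translation": [[0.006,0.002,0.03],[0.012,0.002,0.06],[0.017,0.002,0.085],[0.021,0.002,0.104],[0.021,0.002,0.104],[0.021,0.002,0.104]], "grip": [0,0,0,0,0,0]}}

```text
clock: 4.53
tool_pos: [0.5505, -0.0024, 0.0959]
eef_rot: [0.979, -0.163, 0.122, 0.022]
contact_force: [-0.9, -0.0, 0.7]
opening: 1.0
finger_force: 0.0
```

Run:
```python
from h import *
import cv2
p0,R0=cur();s=r.get_state();print(p0,s["q"],s["contact_force"])
print(rel(p0,R0,pose(-.47,.06)[0],pose(-.25,.06)[1]))
a=cams.snapshot("side");b=cams.snapshot("top")
f=lambda i,u,v:cv2.resize(i[v-40:v+40,u-50:u+50,::-1],None,fx=4,fy=4,interpolation=cv2.INTER_CUBIC)
cv2.imwrite("pics/s2.png",np.hstack([f(a,247,190),f(b,272,145)]))
```

```text
[ 0.5505 -0.0024  0.0959] [-0.2907  0.7603  0.2258  2.146  -0.9731  0.0476 -1.075 ] [-0.8848 -0.004   0.6708]
(array([-0.0004, -0.0007,  0.0004]), array([0.0036, 0.0014, 0.0011]))
```

View pics/s2.png

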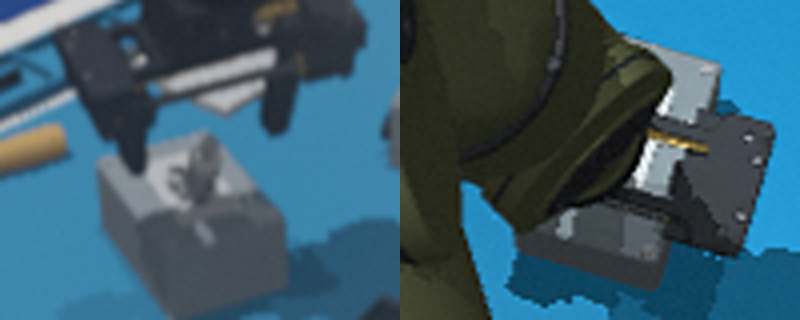

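The open fingers stand either side of the collar at about (205,165), and q6 is close to its limit. I ease the tilt slightly, then close.

Call:
{"api": "jog_arm", "payload": {"turn": [[0,-0.1,0],[0,-0.1,0],[0,-0.1,0],[0,-0.1,0],[0,-0.1,0],[0,-0.1,0],[0,-0.1,0],[0,-0.1,0],[0,-0.1,0],[0,-0.1,0]], "translation": [[0,-0.001,0],[0,-0.001,0],[0,-0.001,0],[0,-0.001,0],[0,-0.001,0],[0,-0.001,0],[0,-0.001,0],[0,-0.001,0],[0,-0.001,0],[0,-0.001,0]], "grip": [0,0,1,1,1,1,1,1,1,1], "force": 35}}

```text
clock: 5.88
tool_pos: [0.551, -0.0016, 0.0953]
eef_rot: [0.984, -0.164, 0.073, 0.014]
contact_force: [-1.1, -1.5, -0.3]
opening: 0.116
finger_force: 0.9
```

Run:
```python
from h import *
p0,R0=cur();s=r.get_state();print(p0,s["q"],s["contact_force"],s["moment"],s["opening"]*88,s["finger_force"])
print(rel(p0,R0,pose(-.47,.06)[0],pose(-.15,.06)[1]))
print("lift",rel(p0,R0,pose(-.47,.0725)[0],pose(-.15,.06)[1]))
```

```text
[ 0.551  -0.0016  0.0953] [-0.3873  0.8069  0.448   2.0568 -0.9429  0.3165 -1.0878] [-1.1405 -1.4528 -0.2968] [-0.2655  0.3344 -0.0364] 10.167339160127314 0.8960171788930893
(array([-0.0004,  0.0003, -0.0003]), array([0.0038, 0.0018, 0.0006]))
lift (array([-0.0044,  0.0004, -0.0121]), array([0.0038, 0.0018, 0.0006]))
```

Run:
```python
from h import *
import cv2
a=cams.snapshot("side");b=cams.snapshot("top")
s=r.get_state();print(s["opening"]*88,s["finger_force"],s["contact_force"])
cv2.imwrite("pics/s3.png",cv2.resize(a[145:235,190:310,::-1],None,fx=6,fy=6,interpolation=cv2.INTER_CUBIC))
print([(d["position"],d["p"]) for d in models.place_of("side","collar_grip")])
```

```text
5.35874746851208 34.70990985631943 [-1.045  -0.4775  0.558 ]
[([0.5511, -0.0047, 0.0979], 0.39)]
```

View pics/s3.png

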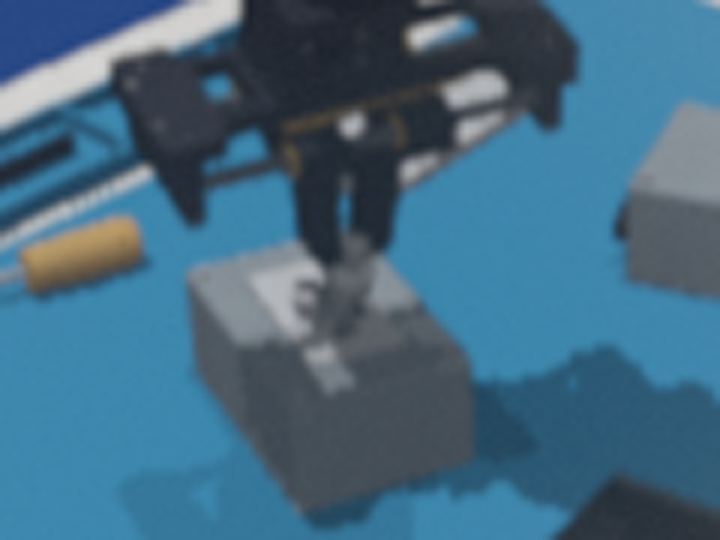

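Run:
```python
from h import *
import cv2
print(r.tips_ahead,[x for x in dir(r) if x[0]!='_'])
p0,R0=cur();s=r.get_state();print(s["opening"]*88,s["finger_force"])
ims=[]
for c in("side","top"):
    a=cams.snapshot(c);p=proj(c,p0);u,v=p.astype(int)
    u0,v0=u-33,v-45
    im=cv2.resize(a[v0:v0+90,u0:u0+66],None,fx=6,fy=6,interpolation=cv2.INTER_CUBIC)[:,:,::-1].copy()
    for L,col in((([0,0,0]),(0,0,255)),(([0,0,.019]),(0,255,255)),(([0,.011,.019]),(0,255,0)),(([0,-.0615,-.045]),(255,0,255)),(([0,.0615,-.045]),(255,0,255))):
        q=(proj(c,p0+R0.apply(L))-[u0,v0])*6;cv2.circle(im,tuple(q.astype(int).tolist()),4,col,-1)
    for t in(.034,.06,.096):
        q=(proj(c,pose(-.47,t)[0])-[u0,v0])*6;cv2.drawMarker(im,tuple(q.astype(int).tolist()),(255,255,0),0,10,2)
    ims.append(im)
cv2.imwrite("pics/s4.png",np.hstack(ims))
```

```text
0.019 ['Unreachable', 'finish_job', 'get_state', 'tips_ahead']
5.430403689341612 36.14475578069687
```

View pics/s4.png

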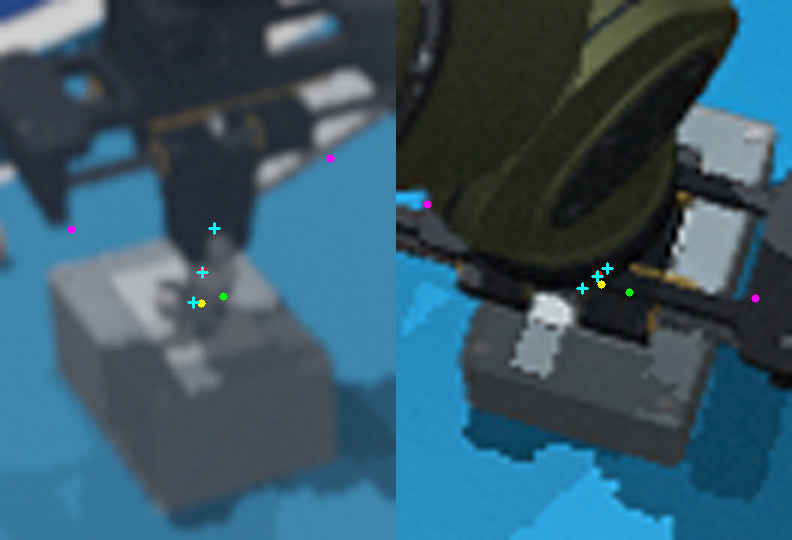

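The side view shows the closed fingers at (210,258) in the crop, about 7 px above where the reported tips project (201,303). The fingers are behind the lever and hold nothing. Before moving I check the frames of both cameras against the base and the box, with a wire overlay of the gripper.

Run:
```python
from h import *
import cv2
print("base",proj("top",[0,0,0]),proj("side",[0,0,0]))
k=[[.6491,.0112,.062],[.6211,-.0724,.062],[.5016,-.0316,.062],[.5333,.051,.062]]
print("lid in side",[proj("side",x) for x in k],"seen back(248.7,183) right(268.7,205) front(240,213) left(221.7,190.5)")
p0,R0=cur()
ims=[]
for c,(u0,v0) in(("side",(185,110)),("top",(220,85))):
    a=cams.snapshot(c)
    im=cv2.resize(a[v0:v0+130,u0:u0+130],None,fx=3.05,fy=4.4,interpolation=cv2.INTER_CUBIC)[:,:,::-1].copy()
    im=cv2.resize(a[v0:v0+130,u0:u0+130],(400,400),interpolation=cv2.INTER_CUBIC)[:,:,::-1].copy()
    P=lambda L:tuple(((proj(c,p0+R0.apply(L))-[u0,v0])*400/130).astype(int).tolist())
    def box(x,y0,y1,z0,z1,col):
        for z in(z0,z1):
            q=np.array([P([sx,yy,z]) for sx,yy in((-x,y0),(x,y0),(x,y1),(-x,y1))]);cv2.polylines(im,[q],True,col,1)
    box(.0375,-.0935,.0935,-.045,-.0451,(255,0,255));box(.009,-.0175,0,-.045,.019,(0,255,255));box(.009,0,.0175,-.045,.019,(0,255,0))
    ims.append(im)
cv2.imwrite("pics/s5.png",np.hstack(ims))
```

```text
base [280.8147 397.9635] [426.7943 324.9835]
lid in side [array([219.7404, 189.1035]), array([248.2156, 181.1903]), array([267.8606, 203.1075]), array([237.1322, 211.5672])] seen back(248.7,183) right(268.7,205) front(240,213) left(221.7,190.5)
```

View pics/s5.png

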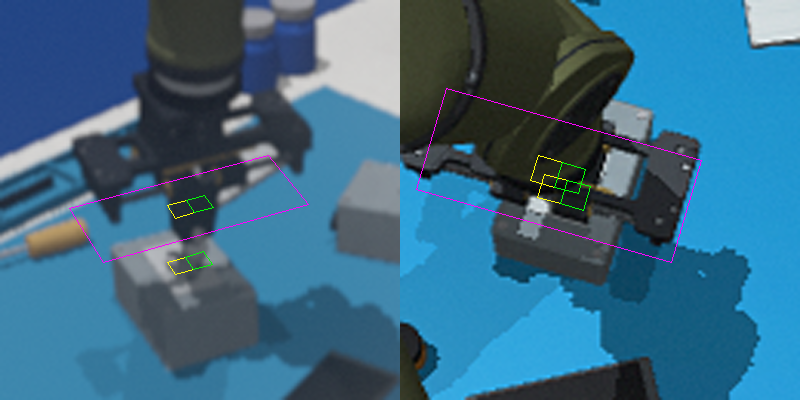

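The overlay shows the box and base projecting correctly, while the gripper sits about 20 mm higher than reported. The fingers stopped at a 5 mm opening with 36 N, probably on the bare rod above the collar. I open partly, so the tips come down over the lid, and find the true tip height by touch.

Call:
{"api": "jog_arm", "payload": {"turn": [[0,0,0],[0,0,0],[0,0,0],[0,0,0]], "translation": [[0,0,0],[0,0,0],[0,0,0.004],[0,0,0.008]], "grip": [0.5,0.5,0.5,0.5]}}

```text
clock: 6.72
tool_pos: [0.5521, -0.0016, 0.0871]
eef_rot: [0.984, -0.163, 0.073, 0.014]
contact_force: [-0.3, -0.5, -0.6]
opening: 0.486
finger_force: 0.0
```

Call:
{"api": "jog_arm", "payload": {"turn": [[0,0,0],[0,0,0]], "translation": [[0,0,0.004],[0,0,0.004]], "grip": [0.5,0.5]}}

```text
clock: 6.98
tool_pos: [0.5525, -0.0022, 0.083]
eef_rot: [0.984, -0.164, 0.072, 0.014]
contact_force: [0.2, 0.1, 0.2]
opening: 0.499
finger_force: 0.0
```

Call:
{"api": "jog_arm", "payload": {"turn": [[0,0,0],[0,0,0]], "translation": [[0,0,0.002],[0,0,0.002]], "grip": [0.5,0.5]}}

```text
clock: 7.22
tool_pos: [0.553, -0.0023, 0.0814]
eef_rot: [0.984, -0.164, 0.073, 0.014]
contact_force: [-0.0, 0.2, 0.4]
opening: 0.493
finger_force: 0.0
```

Call:
{"api": "jog_arm", "payload": {"turn": [[0,0,0],[0,0,0]], "translation": [[0,0,0.003],[0,0,0.003]], "grip": [0.5,0.5]}}

```text
clock: 7.48
tool_pos: [0.5533, -0.0024, 0.0783]
eef_rot: [0.984, -0.164, 0.073, 0.014]
contact_force: [-0.5, -0.4, 0.1]
opening: 0.502
finger_force: 0.0
```

Call:
{"api": "jog_arm", "payload": {"turn": [[0,0,0],[0,0,0]], "translation": [[0,0,0.002],[0,0,0.002]], "grip": [0.5,0.5]}}

```text
clock: 7.72
tool_pos: [0.5536, -0.0025, 0.0764]
eef_rot: [0.984, -0.164, 0.073, 0.014]
contact_force: [0.0, -0.1, -0.1]
opening: 0.498
finger_force: 0.0
```

The reported tip height is clearly too low, since the tips should already be under the lid. Going by the picture the true tips are now near collar mid-height, so I test by closing gently.

Call:
{"api": "jog_arm", "payload": {"turn": [[0,0,0],[0,0,0],[0,0,0],[0,0,0],[0,0,0]], "translation": [[0,0,0],[0,0,0],[0,0,0],[0,0,0],[0,0,0]], "grip": [1,1,1,1,1], "force": 6}}

```text
clock: 8.35
tool_pos: [0.5535, -0.0031, 0.0766]
eef_rot: [0.984, -0.164, 0.073, 0.014]
contact_force: [-1.7, -2.2, 1.7]
opening: 0.248
finger_force: 6.0
```

Run:
```python
from h import *
import cv2
p0,R0=cur();s=r.get_state();print(p0,s["opening"]*88,s["finger_force"],s["contact_force"])
a=cams.snapshot("side");u0,v0=190,120
im=cv2.resize(a[v0:v0+100,u0:u0+120],None,fx=6,fy=6,interpolation=cv2.INTER_CUBIC)[:,:,::-1].copy()
for X,col in((p0,(0,0,255)),(p0+R0.apply([0,0,.019]),(0,255,255))):
    cv2.circle(im,tuple(((proj("side",X)-[u0,v0])*6).astype(int).tolist()),3,col,-1)
cv2.imwrite("pics/s6.png",im)
for d in models.masks_of("side","collar_grip"):
    y,x=np.where(d["pixels"]);print(d["p"],len(x),x.min(),x.max(),y.min(),y.max())
```

```text
[ 0.5535 -0.0031  0.0766] 21.785720041547695 5.9994737058877945 [-1.6663 -2.2043  1.6666]
0.62 96 242 252 186 198
```

The opening stopped at 21.8 mm, so the pads hold the collar. The reported TCP is about 22 mm ahead of the real one along the tool axis. I plan the lift and swing relative to this grasp.

```bash
cat >> h.py <<'E'
OFF=.022
def rows(t0,c0,tau0,pts,p0,R0):
    # pts: (t,c,tau); delta of grip point relative to assumed present, tool frame
    E=lambda t,c:pose(t,.0635+c)[0]
    for t,c,tau in pts:
        Rt=R0*R.from_rotvec([0,tau-tau0,0])if False else R.from_matrix(pose(tau,0)[1].as_matrix()@pose(tau0,0)[1].inv().as_matrix())*R0
        d=E(t,c)-E(t0,c0)+OFF*(Rt.apply([0,0,1])-R0.apply([0,0,1]))
        print((t,c,round(tau,2)),R0.inv().apply(d).round(4).tolist(),(R0.inv()*Rt).as_rotvec().round(3).tolist())
E
python3 - <<'E'
from h import *
p0,R0=cur()
rows(-.47,0,-.15,[(-.47,.013,-.15)],p0,R0)
print("swing");L=np.linspace(0,1,11)[1:]
rows(-.47,.013,-.15,[(round(-.47+.96*a,3),.013,-.15+.5*a) for a in L],p0,R0)
E
```

```text
(-0.47, 0.013, -0.15) [-0.0041, 0.0001, -0.0123] [0.0, 0.0, 0.0]
swing
(np.float64(-0.374), 0.013, np.float64(-0.1)) [0.006, 0.0, -0.002] [0.0, -0.05, -0.0]
(np.float64(-0.278), 0.013, np.float64(-0.05)) [0.0121, 0.0, -0.0034] [0.0, -0.1, -0.0]
(np.float64(-0.182), 0.013, np.float64(0.0)) [0.0183, 0.0, -0.0041] [0.0, -0.15, -0.001]
(np.float64(-0.086), 0.013, np.float64(0.05)) [0.0246, 0.0, -0.0042] [0.0, -0.2, -0.001]
(np.float64(0.01), 0.013, np.float64(0.1)) [0.0308, 0.0, -0.0037] [0.0, -0.25, -0.001]
(np.float64(0.106), 0.013, np.float64(0.15)) [0.0369, 0.0, -0.0024] [0.0, -0.3, -0.001]
(np.float64(0.202), 0.013, np.float64(0.2)) [0.0429, 0.0, -0.0006] [0.0, -0.35, -0.002]
(np.float64(0.298), 0.013, np.float64(0.25)) [0.0486, -0.0, 0.0018] [0.0, -0.4, -0.002]
(np.float64(0.394), 0.013, np.float64(0.3)) [0.0541, -0.0, 0.0049] [0.0, -0.45, -0.002]
(np.float64(0.49), 0.013, np.float64(0.35)) [0.0592, -0.0, 0.0084] [0.0, -0.5, -0.002]
```

Call:
{"api": "jog_arm", "payload": {"turn": [[0,0,0],[0,0,0],[0,0,0],[0,0,0],[0,0,0],[0,0,0],[0,0,0]], "translation": [[0,0,0],[0,0,0],[-0.001,0,-0.003],[-0.002,0,-0.006],[-0.003,0,-0.009],[-0.004,0,-0.0125],[-0.004,0,-0.0125]], "grip": [1,1,1,1,1,1,1], "force": 40}}

```text
clock: 9.32
tool_pos: [0.5481, -0.001, 0.0885]
eef_rot: [0.984, -0.164, 0.073, 0.014]
contact_force: [-0.0, -4.8, -5.8]
opening: 0.233
finger_force: 40.0
```

Run:
```python
from h import *
import cv2
p0,R0=cur();s=r.get_state();print(p0,s["opening"]*88,s["finger_force"],s["contact_force"],s["q"])
a=cams.snapshot("side");u0,v0=205,145
im2=cv2.resize(a[v0:v0+75,u0:u0+66],None,fx=6,fy=6,interpolation=cv2.INTER_CUBIC)[:,:,::-1]
im1=cv2.imread("pics/s6.png")[(145-120)*6:(145-120)*6+450,15*6:15*6+396]
cv2.imwrite("pics/s7.png",np.hstack([im1,im2]))
for d in models.masks_of("side","collar_grip"):
    y,x=np.where(d["pixels"]);print(d["p"],len(x),x.min(),x.max(),y.min(),y.max())
```

```text
[ 0.5481 -0.001   0.0885] 20.536856795621418 39.9923300743103 [-0.0447 -4.7969 -5.8438] [-0.367   0.8095  0.4075  2.0677 -0.9385  0.281  -1.0943]
0.53 108 242 252 184 197
```

View pics/s7.png

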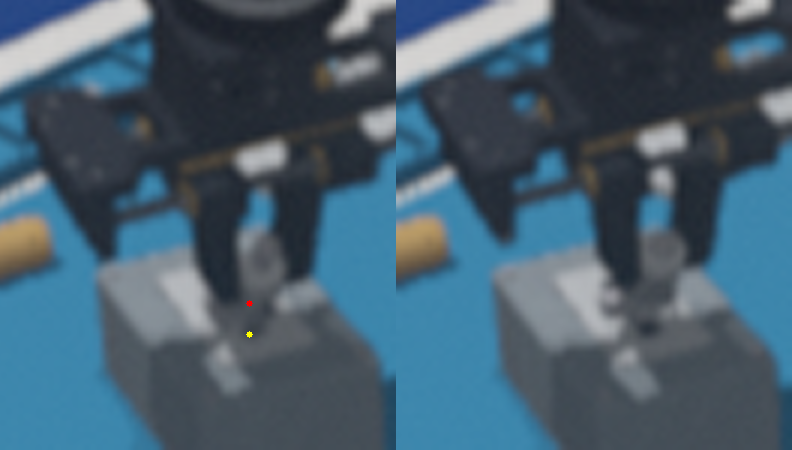

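The crop shows the collar clear of its seat, with a dark gap at (650,325), and the wrist reads about 6 N of spring pull. I swing the first half.

Call:
{"api": "jog_arm", "payload": {"turn": [[0,-0.05,0],[0,-0.1,0],[0,-0.15,0],[0,-0.2,0],[0,-0.25,0],[0,-0.25,0]], "translation": [[0.006,0,-0.002],[0.012,0,-0.0035],[0.0185,0,-0.004],[0.0245,0,-0.004],[0.031,0,-0.0035],[0.031,0,-0.0035]], "grip": [1,1,1,1,1,1]}}

```text
clock: 10.18
tool_pos: [0.5746, -0.0104, 0.0952]
eef_rot: [0.985, -0.164, -0.053, -0.006]
contact_force: [-4.2, -3.7, -5.6]
opening: 0.234
finger_force: 40.0
```

Run:
```python
from h import *
p0,R0=cur();s=r.get_state();print(p0,s["opening"]*88,s["finger_force"],s["contact_force"],s["moment"],s["q"])
rows(.01,.013,.10,[(.106,.013,.15),(.202,.013,.2),(.298,.013,.25),(.394,.013,.3),(.49,.013,.35),(.54,.013,.37)],p0,R0)
a=cams.snapshot("side")
for d in models.masks_of("side","collar_grip"):
    y,x=np.where(d["pixels"]);print(d["p"],len(x),x.min(),x.max(),y.min(),y.max())
print([(d["position"],d["p"]) for d in models.place_of("side","collar_grip")],pose(0,.073)[0])
```

```text
[ 0.5746 -0.0104  0.0952] 20.59438264338923 39.99753713607788 [-4.2021 -3.6869 -5.6294] [-0.8456  0.8109  0.1161] [-0.3662  0.9346  0.6166  1.7385 -0.7192  0.8286 -1.2768]
(0.106, 0.013, 0.15) [0.0062, 0.0, -0.0004] [0.0, -0.05, -0.0]
(0.202, 0.013, 0.2) [0.0125, 0.0, -0.0001] [0.0, -0.1, -0.001]
(0.298, 0.013, 0.25) [0.0186, 0.0, 0.0008] [0.0, -0.15, -0.001]
(0.394, 0.013, 0.3) [0.0247, -0.0, 0.0023] [0.0, -0.2, -0.001]
(0.49, 0.013, 0.35) [0.0306, -0.0, 0.0045] [0.0, -0.25, -0.001]
(0.54, 0.013, 0.37) [0.0336, -0.0, 0.0059] [0.0, -0.27, -0.001]
0.64 119 239 248 176 192
[([0.5724, -0.0106, 0.1144], 0.42)] [ 0.5762 -0.0105  0.115 ]
```

The network puts the grip point at (0.572, -0.011, 0.114), which is upright and lifted by about 12 mm. I finish the swing.

Call:
{"api": "jog_arm", "payload": {"turn": [[0,-0.05,0],[0,-0.1,0],[0,-0.15,0],[0,-0.2,0],[0,-0.25,0],[0,-0.26,0],[0,-0.26,0]], "translation": [[0.006,0,-0.0005],[0.0125,0,0],[0.0185,0,0.001],[0.0245,0,0.0025],[0.0305,0,0.0045],[0.032,0,0.005],[0.032,0,0.005]], "grip": [1,1,1,1,1,1,1]}}

```text
clock: 11.2
tool_pos: [0.603, -0.0205, 0.0873]
eef_rot: [0.97, -0.162, -0.181, -0.027]
contact_force: [-7.0, -3.6, -4.0]
opening: 0.237
finger_force: 40.0
```

Run:
```python
from h import *
p0,R0=cur();s=r.get_state();print(p0,s["opening"]*88,s["finger_force"],s["contact_force"],s["moment"],s["q"])
for c in("side","top"):
    a=cams.snapshot(c)
    print(c,[(d["position"],d["p"]) for d in models.place_of(c,"collar_grip")])
print([pose(t,.073)[0] for t in (.3,.4,.49)])
```

```text
[ 0.603  -0.0205  0.0873] 20.88022231249121 39.99121963977814 [-6.9604 -3.6317 -3.9971] [-0.848   0.8049  0.4673] [-0.2499  1.0938  0.6141  1.3595 -0.6194  1.2714 -1.3973]
side [([0.6027, -0.0241, 0.1055], 0.54)]
top [([0.6084, -0.0203, 0.1028], 0.63), ([0.1802, -0.3352, 0.0967], 0.48)]
[array([ 0.5966, -0.0175,  0.1117]), array([ 0.6031, -0.0197,  0.1092]), array([ 0.6087, -0.0216,  0.1064])]
```

Call:
{"api": "jog_arm", "payload": {"turn": [[0,0,0],[0,0,0],[0,0,0],[0,0,0],[0,0,0],[0,0,0],[0,0,0],[0,0,0]], "translation": [[0,0,0.004],[-0.0005,0,0.008],[-0.001,0,0.011],[-0.001,0,0.011],[-0.001,0,0.011],[-0.001,0,0.011],[-0.001,0,0.011],[-0.001,0,0.011]], "grip": [1,1,1,1,0.4,0.4,0.4,0.4]}}

```text
clock: 12.4
tool_pos: [0.6021, -0.0185, 0.0783]
eef_rot: [0.97, -0.162, -0.178, -0.028]
contact_force: [0.0, 0.1, 0.5]
opening: 0.595
finger_force: 0.0
```

Run:
```python
from h import *
p0,R0=cur();s=r.get_state();print(p0,s["opening"]*88,s["finger_force"],s["contact_force"])
for c in("side","top"):
    a=cams.snapshot(c)
    print(c,[(d["position"],d["p"]) for d in models.place_of(c,"collar_grip")])
print([pose(t,.06)[0] for t in (.3,.4,.49)])
```

```text
[ 0.6021 -0.0185  0.0783] 52.37902750675947 0.0 [0.029  0.0727 0.466 ]
side [([0.5994, -0.0235, 0.0962], 0.7)]
top [([0.6043, -0.0163, 0.0929], 0.69), ([0.1807, -0.3323, 0.0971], 0.46)]
[array([ 0.593 , -0.0162,  0.0993]), array([ 0.5983, -0.0181,  0.0973]), array([ 0.6029, -0.0197,  0.0949])]
```

The collar is home with the lever at about 0.47, so I retreat along the tool axis.

Call:
{"api": "jog_arm", "payload": {"turn": [[0,0,0],[0,0,0],[0,0,0],[0,0,0],[0,0,0],[0,0,0],[0,0,0]], "translation": [[0,0,-0.02],[0,0,-0.045],[0,0,-0.07],[0,0,-0.1],[0,0,-0.12],[0,0,-0.12],[0,0,-0.12]], "grip": [0.4,0.4,0.4,0.4,0.4,0.4,0.4]}}

```text
clock: 13.48
tool_pos: [0.6414, -0.032, 0.1894]
eef_rot: [0.97, -0.162, -0.179, -0.028]
contact_force: [-0.5, -0.5, -0.0]
opening: 0.602
finger_force: 0.0
```

Run:
```python
from h import *
p0,R0=cur();s=r.get_state();print(p0,s["contact_force"],s["qd"],s["clock"])
for c in("side","top"):
    a=cams.snapshot(c)
    print(c,[(d["position"],d["p"]) for d in models.place_of(c,"collar_grip")])
    for d in models.masks_of(c,"collar_grip"):
        y,x=np.where(d["pixels"]);print(d["p"],x.mean(),y.mean(),x.min(),x.max(),y.min(),y.max())
    print([proj(c,pose(t,.054)[0]) for t in (.2,.34,.47)])
```

```text
[ 0.6414 -0.032   0.1894] [-0.538  -0.4515 -0.003 ] [-0.0042  0.0069 -0.0032  0.0077 -0.0002  0.001   0.0003] 13.475
side [([0.6019, -0.0229, 0.0963], 0.47)]
0.54 239.80882352941177 184.6764705882353 235 245 176 193
[array([240.9306, 183.8468]), array([239.8906, 183.2155]), array([238.998 , 182.9629])]
top [([0.6036, -0.0182, 0.0922], 0.61), ([0.1808, -0.334, 0.0984], 0.61)]
0.77 278.3296089385475 126.88826815642459 272 284 118 136
0.53 433.8780487804878 307.1219512195122 427 441 302 312
[array([277.4627, 130.8288]), array([278.4038, 128.225 ]), array([279.2345, 126.0889])]
```

```bash
python3 -c "
from plant import r
print(r.finish_job())"
```

```text
the job is handed in; nothing more can be done
None
```

I lifted the collar, swung the lever to its on side (about 0.45–0.5 rad by camera), let the collar drop home and backed the arm off. I left the bat toggle and the red look-alike alone and handed the job in at about 14 s; no verdict came back.

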